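# Unlatch a tip magazine from its shipping base

## Robot

A 7-joint arm with a two-finger parallel gripper is mounted at the origin on a cart in front of the work surface, level with it; the furniture and walls round the work are solid. World frame = base frame: x ahead of the robot, y to its left, z up, the work surface at z = 0. Lengths are in m, angles in rad, forces in N, time in s.
With the tool pointing down it reaches from about 0.4 to 0.85 m from the base axis. Payload 4.5 kg.
Tool frame: the origin (TCP) lies where the fingers leave the gripper's body, on its centre line; the fingertips stand 64 mm ahead of it and the grasp point (between the pads) lies 45 mm ahead of it; z points along the fingers, y is the line along which they close (so a half turn about z gives the same grasp; the last joint's range is limited). The gripper opens to 88 mm and grips with 3 to 60 N. Pads are 18 mm wide; open, the fingers measure 123 mm over their backs; the gripper's body (75 mm by 187 mm) begins 45 mm behind the grasp point.
Start: joints at [1.383, 0.689, -0.195, 1.565, 0.157, 0.902, -0.215], TCP at [0.138, -0.61, 0.303] pointing down, gripper open.
Joint ranges: [-3.01, 3.01], [-0.46, 2.08], [-1.47, 1.51], [0.13, 2.56], [-1, 4.14], [0.04, 2.09], [-2.66, 2.66]. Speed limits (rad/s): [2.57, 2.57, 3.14, 3.14, 3.14, 3.14, 3.14].

## Interface

Orientations are given as a unit quaternion [w, x, y, z].
In Python, from bench import get_state, grab_frame, calibration, finish_job gives the robot as it stands. The module is installed in compiled form; this text tells all that it offers.
- The arm moves only by the shell command python3 -m pendant 'ROWS' [OPENING] [FORCE]. ROWS is text: rows parted by semicolons, each of 6 numbers parted by spaces: the shift along the tool's x, y, z normalised to -1 to 1, where 1 is 500 mm, then the turn, a rotation vector about the tool's x, y, z normalised to -1 to 1, where 1 is 360 degrees. A call has 1 to 12 rows; each row is the pose to reach, as a shift and turn from the pose commanded when the call began, along the tool's axes at that moment, turning the shorter way round; what a row does not reach only later rows make up. A row lasts 1/12 s, in which the tool goes at most 41.7 mm and 7.16 degrees, less where a joint would pass 70% of its speed; a pose out of reach is approached as far as the arm can. A call with a number of a shift or a turn outside -1 to 1 is refused whole. A call with a gripper value outside its range is refused whole. OPENING is the closure, from -1 (fully open) to 1 (shut), set as the call begins (- or left out, the last holds). The fingers move at their own pace and stop on an object; FORCE is the grip in N (left out, the last holds). Time passes only in rows, so rows that repeat a pose let the fingers close. It gives the time, the measured TCP pose, the force, the opening and the grip force at its end, in the units of the state.
- get_state(): the state, without advancing time (a new reading comes with each control period).
- grab_frame(name): name is "scene" or "top" or "wrist"; returns the picture (480x640x3 uint8, blue, green, red); there is no depth.
- calibration(name): a dict with "fx", "fy", "cx", "cy" (pixels), "origin" and "attitude" of the camera in the world. Camera axes: x right, y down, z forward; pixel columns grow to the right and rows downward; lengths in m; the calibration is good to about 2 mm. A picture is of the moment at which its call begins: read the wrist's pose just before it. calibration takes no time and is no camera call; for the wrist camera it gives the pose at the moment of the call.
- finish_job(): hands the job in; it is judged then, once.
The state is a dict: "time_s": time; "qpos": joint angles; "qvel": joint speeds; "effort": joint torques, N m; "position": TCP position; "eef_rot": TCP orientation; "ft_force": force on the tool from outside, world axes, zero at the start; "ft_torque": the same for the moment, N m; "grip_width": opening from 0.0 (shut) to 1.0 (fully open); "finger_force": force on a finger pad.
Only numpy, scipy, OpenCV 4.12 (cv2) and the standard library are available. Lean on these libraries where they do the work, as an engineer would, in place of code of your own. Each camera call takes 0.05 s, during which the arm holds its last target. There are 200 camera calls.

## Task

A new magazine of carbide brazing tips has arrived in a small carton on the bench; the tape is already cut and the two long flaps have sprung half open. Fold both of these flaps well back out of the way, then reach in, pinch the magazine's two orange side catches together so that it comes free of the dark grey transport base it is locked into, and lift it out. Finish while still holding the magazine by its pinched catches, level and still, with its underside clearly above the rim of the carton (by 3 cm or more), and leave the cutters and the white dish beside the carton where they are.

Things in the scene. Friction and masses are not known exactly. Their poses are not given: they have to be found in the camera images.
- carton: Brown corrugated carton, fixed to the bench, 150 mm (its x) by 200 mm (its y), rim 100 mm high, walls 4 mm. Origin: centre of its underside; z up; its -x side faces roughly to the robot. The short end flaps at +y and -y are already folded down outside and stay there. Inside, a fixed dark grey moulded transport base fills the floor up to 30 mm above the origin; the magazine stands on its middle.
- carton_rim (a point): Centre of the carton's mouth, level with the top of the walls, 100 mm above the carton's origin, same axes.
- keepers (a point): Midpoint between the two dark grey keepers of the transport base, level with their tops, 50 mm above the carton's origin; carton's axes. They stand at y = +30 to +46 and -30 to -46 mm, 36 mm wide in x; fingertips must stay above them. Each one's ledge overhangs the toe of one catch. Low guides leave the magazine about 1.5 mm of play each way.
- near_flap_hinge (a point): Middle of the near flap's crease: the top of the carton's -x wall (carton x = -75 mm, z = 100 mm). The crease runs along the carton's y.
- far_flap_hinge (a point): Middle of the far flap's crease: the top of the carton's +x wall (carton x = +75 mm, z = 100 mm). The crease runs along the carton's y.
- near_flap_edge (a point): Middle of the near flap's free edge, 74.5 mm from its crease; the flap is 196 mm long in y and 3 mm thick.
- far_flap_edge (a point): Middle of the far flap's free edge, 74.5 mm from its crease; same size.
- near_flap (a joint): Near flap, rad: 0 = shut flat, 1.57 = upright, 3.14 = folded out flat towards the robot, limit 3.5. Starts at 0.75 to 1.15. A stiff crease: it stays where left and takes under 1 N at the edge. Closed fingers put into the slot between the two flaps and moved level, tips about 10 mm above the rim, square to the crease and 40 mm past it, swing it open.
- far_flap (a joint): Angle of the far flap, rad, in the same way: 0 = shut, 3.14 = folded out flat away from the robot. Starts between 0.75 and 1.15. At the start the slot between the two free edges is at least 40 mm wide.
- magazine: Blue plastic magazine holding dark carbide tips on edge, about 0.22 kg with its catches: 100 mm long (its x), body 34 mm wide (its y), 59 mm tall. Origin: centre of its underside, 30 mm above the carton's underside at the start; same axes as the carton. Locked down by its catches: it lifts only about 3 mm unless both are pinched.
- left_catch_pad (a point): Grip point on the outer face of the orange catch on the magazine's +y side, 42 mm above the magazine's underside; the ribbed paddle is 24 mm wide in x, 5 mm thick and reaches from 24 to 54 mm above the underside. The gripper closes along the magazine's y.
- right_catch_pad (a point): The same on the -y side. Unpinched, the two outer faces are 60 mm apart, fully pinched 42 mm; there is at least 60 mm of free room outside each of them above the keepers.
- left_catch (a joint): How far the +y catch is pushed in, m: 0 = sprung out (toe hooked 4 mm under its keeper's ledge), free of the ledge from 0.004, stop at 0.009. Its spring takes 2 N to start and about 6 N at the stop; at the stop the grip bears on the magazine itself.
- right_catch (a joint): The same for the -y catch.
- cutter_2: Grey steel milling cutter lying on the bench, about 45 x 99 x 52 mm. Bystander, leave alone.
- cutter_4: Slim grey steel cutter with a dark head lying on the bench, about 32 x 127 x 33 mm. Bystander, leave alone.
- cutter_5: Grey steel milling cutter lying on the bench, about 40 x 101 x 44 mm. Bystander, leave alone.
- ceramic_dish: Small white ceramic dish, 67 mm across, 24 mm high. Bystander, leave alone.
Mind the look-alikes: they are no part of the job. There is more than one size of the magazine; the one meant has the size given above.

How it is judged:
By the outcome, as a careful person would: the job done as asked, in the order asked, and still so for the second after the job is handed in, while the arm keeps its last pose, push and grip.
It also fails if it takes over 51 s, if anything falls off the work surface, if the arm or the gripper's body presses on something with over 40 N, if the wrist force passes 120 N, or if a joint passes its speed limit or range.

## Working session

There is one attempt and no reset: what is moved stays moved. The work goes in short steps, Python scripts to look and compute and a shell command to move; the robot and the scene stay as the last step left them, time stands still between calls to the robot, and variables do not carry over. Pictures are saved under pics/ and viewed, at most 10 in all, crops included, and the job is handed in when it is done.

```bash
mkdir -p pics; python3 - <<'E'
from bench import *
import cv2,numpy as np
np.set_printoptions(precision=4,suppress=True)
s=get_state();print({k:s[k] for k in("time_s","position","eef_rot","grip_width","ft_force")})
for n in("scene","top"):
    cv2.imwrite(f"pics/{n}0.png",grab_frame(n));print(n,calibration(n))
E
```

```text
{'time_s': 0.0, 'position': array([ 0.1373, -0.6092,  0.3019]), 'eef_rot': array([-0.0009,  0.9939,  0.1107, -0.0002]), 'grip_width': 1.0000809054610187, 'ft_force': array([ 0.0665, -0.1408,  0.6212])}
scene {'fx': 507.07624266153124, 'fy': 507.07624266153124, 'cx': 323.01933926446026, 'cy': 236.75933392393486, 'origin': array([-0.0361,  0.1847,  0.6988]), 'attitude': array([ 0.2046, -0.4446,  0.7941, -0.3603])}
top {'fx': 563.6124235865645, 'fy': 563.6124235865645, 'cx': 322.05392550952274, 'cy': 228.11900772865746, 'origin': array([ 0.4832, -0.1585,  1.4421]), 'attitude': array([-0.0249,  0.7095, -0.7037,  0.0283])}
```

View pics/scene0.png

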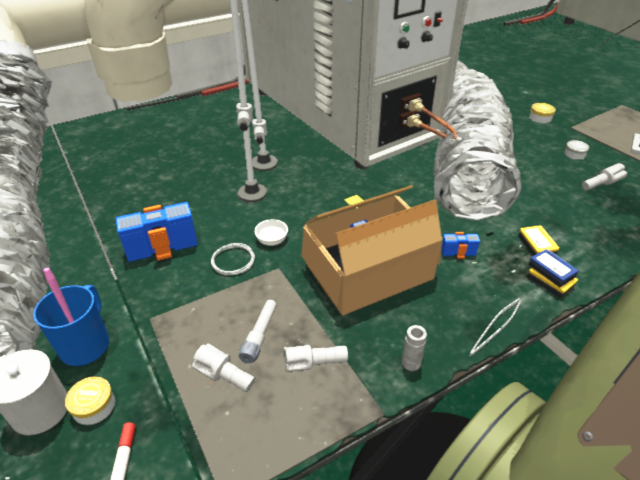

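View pics/top0.png

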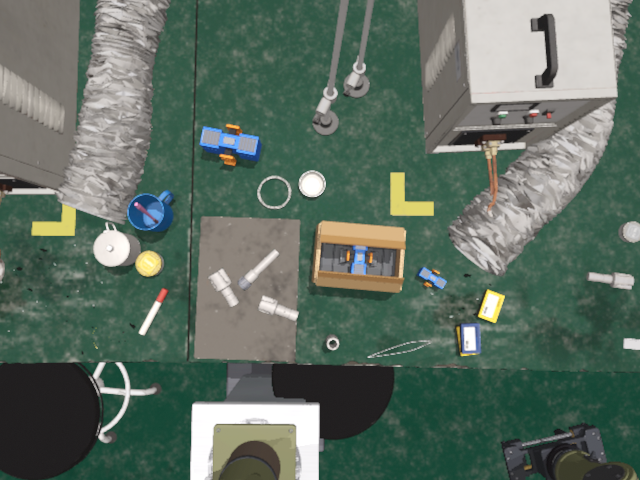

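Candidates: the large blue look-alike at top (230,143), a magazine in the carton at top (360,260), and a small look-alike at top (432,278). By the description it is the one in the carton. I'll check that with a close crop.

```bash
cat > h.py <<'E'
import numpy as np,cv2
from scipy.spatial.transform import Rotation as R
np.set_printoptions(precision=4,suppress=True)
def rot(q): return R.from_quat(np.r_[q[1:],q[0]])
def ray(c,p):
    d=np.array([(p[0]-c["cx"])/c["fx"],(p[1]-c["cy"])/c["fy"],1.]); return np.array(c["origin"]),rot(c["attitude"]).apply(d)
def plane(c,p,z):
    o,d=ray(c,p); return o+d*(z-o[2])/d[2]
def rel(s,pos,yaw):
    "pendant row from measured state to tool-down pose with tool x at yaw"
    r0=rot(s["eef_rot"]); T=R.from_matrix(np.array([[np.cos(yaw),np.sin(yaw),0],[np.sin(yaw),-np.cos(yaw),0],[0,0,-1]]))
    return np.r_[r0.inv().apply(np.array(pos)-s["position"])/.5,(r0.inv()*T).as_rotvec()/(2*np.pi)]
def blobs(m,amin=30):
    n,l,st,c=cv2.connectedComponentsWithStats(m.astype(np.uint8)); return [(st[i,4],c[i],st[i,:4]) for i in range(1,n) if st[i,4]>=amin]
E
python3 - <<'E'
from h import *; from bench import *
im=cv2.imread("pics/top0.png");c=calibration("top")
cv2.imwrite("pics/crop.png",cv2.resize(im[212:304,305:415],None,fx=6,fy=6,interpolation=cv2.INTER_CUBIC))
hsv=cv2.cvtColor(im,cv2.COLOR_BGR2HSV);sub=np.zeros(im.shape[:2],bool);sub[230:290,315:405]=1
m=(hsv[...,0]>100)&(hsv[...,0]<120)&(hsv[...,1]>120)&(hsv[...,2]>80)
for a,ce,b in blobs(m&sub,20): print("blue",a,ce,b,plane(c,ce,.089))
s=get_state();print(rel(s,[.41,-.25,.36],0.05))
E
```

```text
blue 177 [358.3333 258.9435] [350 246  18  28] [ 0.5118 -0.2522  0.089 ]
[ 0.69   -0.5811 -0.1152 -0.0003  0.      0.0274]
```

View pics/crop.png

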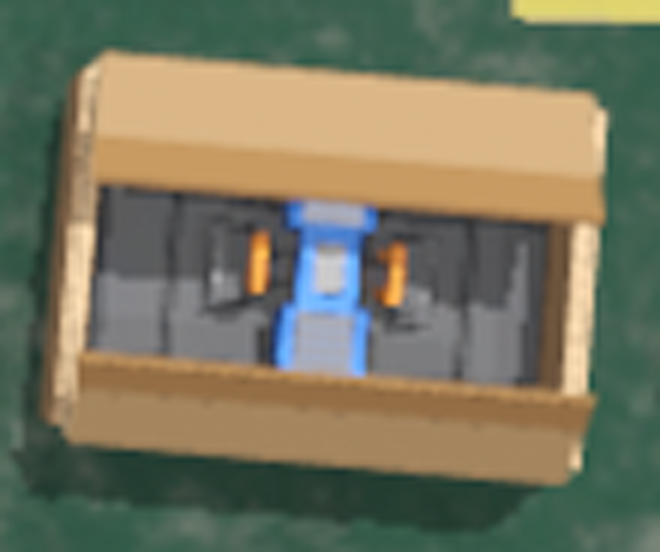

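The crop shows a blue magazine with orange catches at top px (348,256) and (370,258). Their centres are about 55 mm apart, which matches the 60 mm outer faces, so the choice is confirmed. Next I measure the pose.

```bash
python3 - <<'E'
from h import *; from bench import *
im=cv2.imread("pics/top0.png");c=calibration("top")
f=lambda x,y:(305+(x+.5)/6-.5,212+(y+.5)/6-.5)
a=plane(c,f(258,262),.084);b=plane(c,f(393,275),.084);d=a-b
print("catches",a,b,np.linalg.norm(d),"yaw",np.arctan2(-d[0],d[1]))
for n,p,z in [("rimNL",(62,430),.1),("rimFL",(100,55),.1),("rimFR",(605,98),.1),("rimNR",(572,483),.1),("nearedgeL",(82,352),.155),("nearedgeR",(594,398),.155),("faredgeL",(97,185),.155),("faredgeR",(602,222),.155),("dish",None,0)]:
    if p: print(n,plane(c,f(*p),z))
print("dish",plane(c,(312,184),.02),"tall cyl",plane(c,(332,342),.05),"furn",plane(c,(430,150),.3),"hose",plane(c,(455,232),.1))
s=get_state();print(rel(s,[.48,-.25,.38],0.0))
E
```

```text
catches [ 0.5206 -0.2266  0.084 ] [ 0.5158 -0.2809  0.084 ] 0.054426939778761056 yaw -0.08775610129345902
rimNL [ 0.4532 -0.1487  0.1   ]
rimFL [ 0.6021 -0.1625  0.1   ]
rimFR [ 0.5866 -0.3638  0.1   ]
rimNR [ 0.434  -0.3503  0.1   ]
nearedgeL [ 0.484  -0.1564  0.155 ]
nearedgeR [ 0.4681 -0.3508  0.155 ]
faredgeL [ 0.5475 -0.1616  0.155 ]
faredgeR [ 0.535  -0.3541  0.155 ]
dish [ 0.7028 -0.1384  0.02  ] tall cyl [ 0.3097 -0.1913  0.05  ] furn [ 0.7322 -0.3843  0.3   ] hose [ 0.5778 -0.4823  0.1   ]
[ 0.8266 -0.5503 -0.1553 -0.0003  0.0001  0.0353]
```

```bash
python3 -m pendant '.2 -.12 -.155 0 0 .012;.9 -.521 -.155 0 0 .049;.9 -.521 -.155 0 0 .049;.9 -.521 -.155 0 0 .049;.9 -.521 -.155 0 0 .049;.9 -.521 -.155 0 0 .049;.9 -.521 -.155 0 0 .049;.9 -.521 -.155 0 0 .049;.9 -.521 -.155 0 0 .049;.9 -.521 -.155 0 0 .049;.9 -.521 -.155 0 0 .049;.9 -.521 -.155 0 0 .049' 1 20
python3 - <<'E'
from h import *; from bench import *
s=get_state();c=calibration("wrist");cv2.imwrite("pics/w1.png",grab_frame("wrist"));print(s["time_s"],s["position"],c)
print("residual",rel(s,[.519,-.256,.38],-.087))
np.save("w1.npy",c,allow_pickle=True)
E
```

```text
time_s: 1.1
position: [0.4982, -0.275, 0.3769]
eef_rot: [-0.0, 0.999, -0.043, -0.0]
ft_force: [0.6, -0.5, -0.0]
grip_width: 0.118
finger_force: 0.0
1.1 [ 0.4982 -0.275   0.3769] {'fx': 367.3255989264651, 'fy': 367.3255989264651, 'cx': 320.95147942091205, 'cy': 240.025832962751, 'origin': array([ 0.5646, -0.2802,  0.458 ]), 'attitude': array([-0.0872, -0.6705,  0.7305,  0.0956])}
residual [ 0.0381 -0.0414 -0.0063 -0.      0.0001  0.0002]
```

View pics/w1.png

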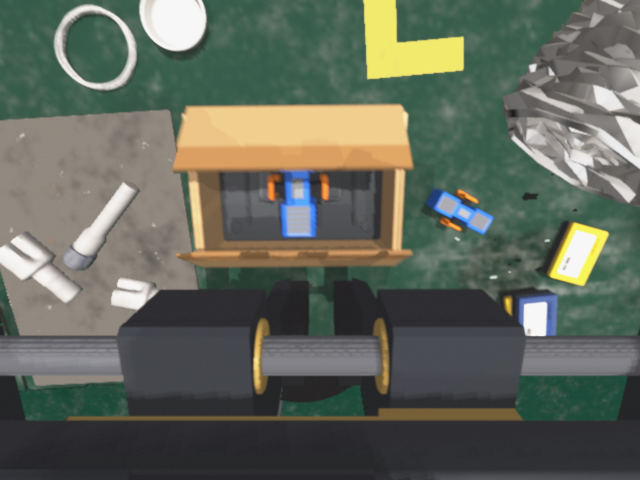

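The wrist view shows the carton, with catches at (274,188) and (323,188). The wall tops run along columns ~197 and ~399, and the near flap edge is at row ~258. I'll triangulate the catches across both views.

```bash
python3 - <<'E'
from h import *; from bench import *
c=np.load("w1.npy",allow_pickle=True).item();ct=calibration("top");im=cv2.imread("pics/w1.png")
def org(im,x0,x1,y0,y1):
    h=cv2.cvtColor(im,cv2.COLOR_BGR2HSV);m=(h[...,0]>4)&(h[...,0]<16)&(h[...,1]>190)&(h[...,2]>120);s=np.zeros_like(m);s[y0:y1,x0:x1]=1
    return blobs(m&s,6)
W=org(im,255,345,168,210);T=org(cv2.imread("pics/top0.png"),340,380,245,272)
for n,bl,cc in(("w",W,c),("t",T,ct)):
    for a,p,b in bl: print(n,a,p,b,plane(cc,p,.080))
def tri(p,q):
    o1,d1=ray(c,p);o2,d2=ray(ct,q);t=np.linalg.lstsq(np.c_[d1,-d2],o2-o1,rcond=None)[0];a=o1+t[0]*d1;b=o2+t[1]*d2
    return (a+b)/2,np.linalg.norm(a-b)
f=lambda x,y:(305+(x+.5)/6-.5,212+(y+.5)/6-.5)
print(tri((274,188),f(258,262)),tri((323,188),f(393,275)))
# wall tops
for p in((189,170),(203,250),(411,170),(401,250)): print(p,plane(c,p,.1))
print("near edge",plane(c,(180,256),.16),plane(c,(411,253),.16)," far edge",plane(c,(176,167),.155),plane(c,(412,165),.155))
s=get_state();print(s["time_s"],s["position"])
for z in(.3,.18):print(rel(s,[.507,-.256,z],-.087))
E
```

```text
w 73 [323.5616 183.6712] [322 175   5  24] [ 0.5239 -0.2791  0.08  ]
w 115 [272.1391 185.9913] [269 176  10  23] [ 0.526  -0.2264  0.08  ]
(array([ 0.5218, -0.2269,  0.068 ]), np.float64(0.0018276315117969522)) (array([ 0.5174, -0.28  ,  0.0727]), np.float64(0.004557380315903925))
(189, 170) [ 0.5501 -0.1515  0.1   ]
(203, 250) [ 0.4698 -0.1515  0.1   ]
(411, 170) [ 0.5319 -0.3638  0.1   ]
(401, 250) [ 0.4526 -0.3519  0.1   ]
near edge [ 0.4821 -0.1527  0.16  ] [ 0.468  -0.3482  0.16  ]  far edge [ 0.5556 -0.1612  0.155 ] [ 0.5408 -0.3519  0.155 ]
1.15 [ 0.5063 -0.2661  0.3778]
[-0.0013 -0.0191  0.1557 -0.0011 -0.0012  0.0023]
[-0.0031 -0.0174  0.3957 -0.0011 -0.0012  0.0023]
```

```bash
python3 -m pendant '-.014 0 0 0 0 0;-.014 0 0 0 0 0;-.014 0 .06 0 0 0;-.014 0 .12 0 0 0;-.014 0 .18 0 0 0;-.014 0 .24 0 0 0;-.014 0 .29 0 0 0;-.014 0 .33 0 0 0;-.014 0 .37 0 0 0;-.014 0 .4 0 0 0;-.014 0 .402 0 0 0;-.014 0 .402 0 0 0' 1 20
python3 - <<'E'
from h import *; from bench import *
s=get_state();print(s["position"],s["ft_force"],rel(s,[.512,-.2534,.179],-.087));cv2.imwrite("pics/w2.png",grab_frame("scene")[170:320,280:460].repeat(4,0).repeat(4,1))
E
```

```text
time_s: 2.15
position: [0.4887, -0.2775, 0.1753]
eef_rot: [0.0, 0.999, -0.044, -0.001]
ft_force: [0.5, -0.1, -0.1]
grip_width: 0.003
finger_force: 0.0
[ 0.4887 -0.2775  0.1753] [ 0.5222 -0.1066 -0.119 ] [ 0.0421 -0.0521 -0.0075  0.      0.0004 -0.0003]
```

View pics/w2.png

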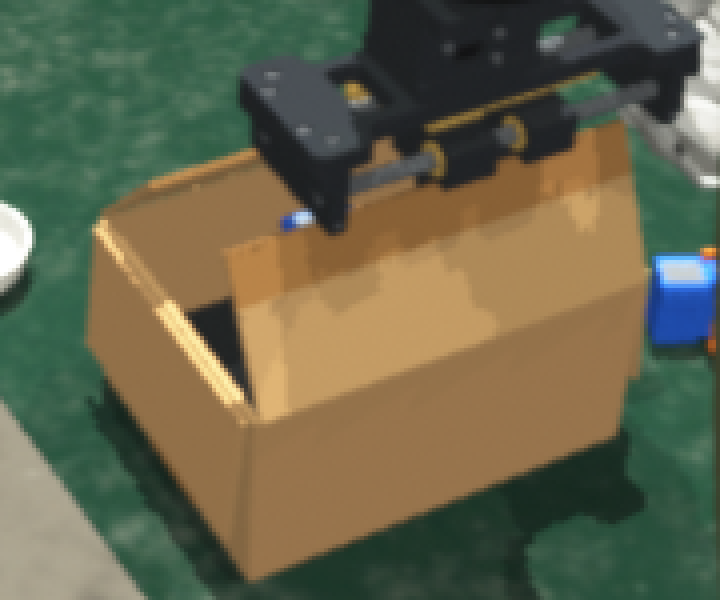

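The closed fingers stand in the slot, about 21 mm short in x and 25 mm off in y because the first move was cut short. I'll correct that, then push the far flap.

```bash
python3 -m pendant '.02 -.025 -.008 0 0 0;.042 -.052 -.008 0 0 0;.07 -.052 -.008 0 0 0;.095 -.052 -.008 0 0 0;.12 -.052 -.008 0 0 0;.145 -.052 -.008 0 0 0;.17 -.052 -.008 0 0 0;.195 -.052 -.008 0 0 0;.22 -.052 -.008 0 0 0;.245 -.052 -.008 0 0 0;.27 -.052 -.008 0 0 0;.286 -.052 -.008 0 0 0'
python3 - <<'E'
from h import *; from bench import *
s=get_state();print(s["position"],s["ft_force"],rel(s,[.512,-.2534,.179],-.087));cv2.imwrite("pics/w3.png",grab_frame("scene")[130:340,260:500].repeat(3,0).repeat(3,1))
E
```

```text
time_s: 3.2
position: [0.6363, -0.2634, 0.1817]
eef_rot: [0.0, 0.999, -0.043, 0.001]
ft_force: [0.1, -0.3, 0.5]
grip_width: 0.002
finger_force: 0.1
[ 0.6363 -0.2634  0.1817] [ 0.0511 -0.3027  0.5356] [-0.2494  0.0016  0.0047  0.0001 -0.0005  0.0001]
```

View pics/w3.png

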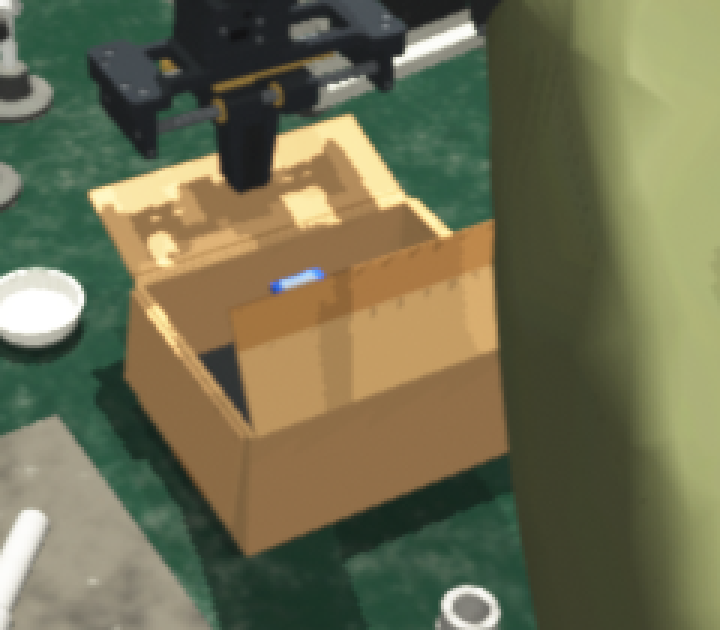

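The far flap is folded back to about 155°. I'll press it a touch lower and then return towards the near flap.

```bash
python3 -m pendant '0 0 .012 0 0 0;0 0 .02 0 0 0;0 0 .02 0 0 0;-.01 0 0 0 0 0;-.06 0 -.002 0 0 0;-.12 0 -.002 0 0 0;-.18 0 -.002 0 0 0;-.22 0 -.002 0 0 0;-.245 0 -.002 0 0 0;-.27 0 -.002 0 0 0;-.295 0 -.002 0 0 0;-.295 0 -.002 0 0 0'
python3 - <<'E'
from h import *; from bench import *
s=get_state();print(s["position"],s["ft_force"],rel(s,[.4035,-.2435,.179],-.087))
E
```

```text
time_s: 4.25
position: [0.4848, -0.2502, 0.1818]
eef_rot: [0.0, 0.999, -0.044, -0.002]
ft_force: [0.0, 0.4, -0.7]
grip_width: 0.006
finger_force: 0.0
[ 0.4848 -0.2502  0.1818] [ 0.0293  0.3968 -0.6781] [-0.1632  0.0009  0.0062  0.0001  0.0005 -0.0001]
```

```bash
python3 -m pendant '-.025 0 .006 0 0 0;-.05 0 .006 0 0 0;-.075 0 .006 0 0 0;-.1 0 .006 0 0 0;-.125 0 .006 0 0 0;-.15 0 .006 0 0 0;-.17 0 .006 0 0 0;-.17 0 .006 0 0 0;-.17 0 .02 0 0 0;-.17 0 .025 0 0 0;-.17 0 .025 0 0 0'
python3 - <<'E'
from h import *; from bench import *
s=get_state();print(s["position"],s["ft_force"],rel(s,[.42,-.25,.3],-.087))
E
```

```text
time_s: 5.17
position: [0.4043, -0.2425, 0.1678]
eef_rot: [-0.0, 0.999, -0.043, 0.0]
ft_force: [-0.0, 0.4, -0.1]
grip_width: 0.001
finger_force: 0.0
[ 0.4043 -0.2425  0.1678] [-0.0082  0.4343 -0.1136] [ 0.0327  0.0122 -0.2645 -0.     -0.0001  0.0003]
```

```bash
python3 -m pendant '0 0 -.06 0 0 0;0 0 -.12 0 0 0;.05 0 -.2 0 0 0;.1 0 -.26 0 0 0;.112 0 -.3 0 0 0;.112 0 -.3 0 0 0;.112 0 -.3 0 0 0;.112 0 -.3 0 0 0;.112 0 -.3 0 0 0' -1
python3 - <<'E'
from h import *; from bench import *
s=get_state();c=calibration("wrist");im=grab_frame("wrist");cv2.imwrite("pics/w5.png",im);print(s["position"],s["qvel"].round(3))
np.save("w5.npy",c,allow_pickle=True)
h=cv2.cvtColor(im,cv2.COLOR_BGR2HSV);m=(h[...,0]>4)&(h[...,0]<16)&(h[...,1]>190)&(h[...,2]>120);m[300:]=0
for a,p,b in blobs(m,25): print(a,p,b,plane(c,p,.084))
E
```

```text
time_s: 5.92
position: [0.4578, -0.2471, 0.3169]
eef_rot: [-0.001, 0.999, -0.043, -0.002]
ft_force: [-0.4, 0.6, -0.1]
grip_width: 0.658
finger_force: 0.0
[ 0.4578 -0.2471  0.3169] [ 0.003  0.001 -0.    -0.003  0.001  0.001  0.001]
82 [353.5732 147.1707] [349 131  10  29] [ 0.5175 -0.2784  0.084 ]
71 [292.4507 147.    ] [288 132  11  29] [ 0.522  -0.2279  0.084 ]
61 [517.4426 162.    ] [507 157  26  12] [ 0.4938 -0.4141  0.084 ]
112 [495.5536 195.3393] [486 191  27  12] [ 0.4672 -0.3969  0.084 ]
```

View pics/w5.png

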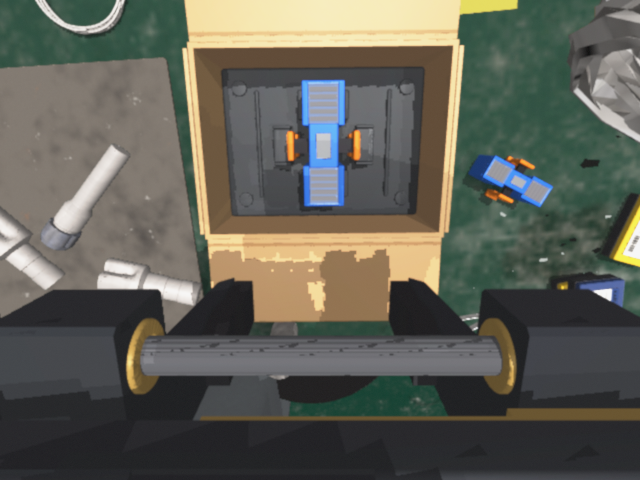

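Both flaps lie well back (near flap at rows 240–320, far flap at rows 0–40), and the magazine is in clear view with catches at (292,147) and (354,147). I'll get a precise pose from the blue body's outline and the rim.

```bash
python3 - <<'E'
from h import *; from bench import *
c=np.load("w5.npy",allow_pickle=True).item();im=cv2.imread("pics/w5.png")
h=cv2.cvtColor(im,cv2.COLOR_BGR2HSV)
m=np.zeros(im.shape[:2],np.uint8);m[70:212,296:350]=((h[...,0]>95)&(h[...,0]<125)&(h[...,1]>90)&(h[...,2]>60))[70:212,296:350]
q=np.argwhere(m)[:,::-1]; pts=np.array([plane(c,p,.089)[:2] for p in q])
r=cv2.minAreaRect((pts*1000).astype(np.float32));print("mag rect",r)
P=[plane(c,p,.1) for p in((196,47),(453,47),(443,234),(207,234))];print(np.array(P),"ctr",np.mean(P,0))
for a,b in((0,1),(3,2)):
    d=P[a]-P[b];print("yaw",np.arctan2(-d[0],d[1]),np.linalg.norm(d))
print("side",np.linalg.norm(P[0]-P[3]),np.linalg.norm(P[1]-P[2]))
for p in((287,132),(287,160),(359,131),(359,160)):print(p,plane(c,p,.084))
E
```

```text
mag rect ((521.2811889648438, -253.32179260253906), (35.23359680175781, 100.0467529296875), 85.31031036376953)
[[ 0.5992 -0.166   0.1   ]
 [ 0.5829 -0.3544  0.1   ]
 [ 0.4413 -0.347   0.1   ]
 [ 0.4581 -0.1505  0.1   ]] ctr [ 0.5204 -0.2545  0.1   ]
yaw -0.0864000672622922 0.18907749373793095
yaw -0.08563571708186465 0.1972636210259872
side 0.14194357634381166 0.14184019025650788
(287, 132) [ 0.5343 -0.2248  0.084 ]
(287, 160) [ 0.5119 -0.2223  0.084 ]
(359, 131) [ 0.53   -0.2836  0.084 ]
(359, 160) [ 0.5068 -0.2822  0.084 ]
```

```bash
python3 -m pendant '.06 .002 0 0 0 0;.127 .002 .04 0 0 0;.127 .002 .1 0 0 0;.127 .002 .16 0 0 0;.127 .002 .22 0 0 0;.127 .002 .27 0 0 0;.127 .002 .29 0 0 0;.127 .002 .29 0 0 0;.127 .002 .29 0 0 0;.127 .002 .29 0 0 0' -1
python3 - <<'E'
from h import *; from bench import *
s=get_state();print(s["position"],s["ft_force"],s["grip_width"],rel(s,[.5208,-.2535,.12],-.084))
E
```

```text
time_s: 6.8
position: [0.523, -0.2543, 0.1746]
eef_rot: [0.0, 0.999, -0.043, 0.001]
ft_force: [0.3, 0.3, 0.7]
grip_width: 0.999
finger_force: 0.0
[ 0.523  -0.2543  0.1746] [0.2715 0.2753 0.651 ] 0.9994615302839558 [-0.0048 -0.0012  0.1092  0.0001 -0.0003 -0.0004]
```

```bash
python3 -m pendant '-.002 0 .03 0 0 0;-.002 0 .06 0 0 0;-.002 0 .08 0 0 0;-.002 0 .095 0 0 0;-.002 0 .105 0 0 0;-.002 0 .105 0 0 0;-.002 0 .105 0 0 0' -1
python3 - <<'E'
from h import *; from bench import *
for i in range(3):
    if i: grab_frame("scene")
    s=get_state();print(s["position"],s["ft_force"],rel(s,[.5208,-.2535,.12],-.084))
E
```

```text
time_s: 7.38
position: [0.5216, -0.2539, 0.1212]
eef_rot: [0.0, 0.999, -0.043, 0.0]
ft_force: [0.0, 0.4, -0.6]
grip_width: 1.0
finger_force: 0.0
[ 0.5216 -0.2539  0.1212] [ 0.0038  0.449  -0.5914] [-0.0016 -0.0006  0.0024  0.     -0.0001 -0.0003]
[ 0.5217 -0.254   0.1214] [-0.1714  0.452   0.6843] [-0.002  -0.0008  0.0029  0.0001 -0.0002 -0.0003]
[ 0.5218 -0.254   0.1215] [-0.0748  0.2012  0.0304] [-0.002  -0.0008  0.003   0.0001 -0.0002 -0.0003]
```

```bash
python3 -m pendant '-.001 0 .004 0 0 0;-.001 0 .004 0 0 0' && python3 -m pendant '0 0 0 0 0 0;0 0 0 0 0 0;0 0 0 0 0 0;0 0 0 0 0 0;0 0 0 0 0 0;0 0 0 0 0 0;0 0 0 0 0 0;0 0 0 0 0 0;0 0 0 0 0 0;0 0 0 0 0 0;0 0 0 0 0 0;0 0 0 0 0 0' 1 30
```

```text
time_s: 7.65
position: [0.5208, -0.2538, 0.119]
eef_rot: [0.0, 0.999, -0.043, 0.0]
ft_force: [-0.4, 0.2, -0.3]
grip_width: 1.0
finger_force: 0.0
time_s: 8.65
position: [0.5209, -0.254, 0.1194]
eef_rot: [0.0, 0.999, -0.043, 0.0]
ft_force: [-1.8, -1.2, 5.5]
grip_width: 0.454
finger_force: 30.0
```

The opening is about 40 mm (42 expected when fully pinched) at 30 N, so both catches are at their stops. I'll lift slowly and watch the force.

```bash
python3 -m pendant '0 0 -.004 0 0 0;0 0 -.008 0 0 0;0 0 -.012 0 0 0;0 0 -.016 0 0 0;0 0 -.02 0 0 0;0 0 -.024 0 0 0;0 0 -.024 0 0 0'
```

```text
time_s: 9.23
position: [0.521, -0.2538, 0.1312]
eef_rot: [0.0, 0.999, -0.043, 0.0]
ft_force: [0.2, -1.4, -3.1]
grip_width: 0.452
finger_force: 30.0
```

```bash
python3 -m pendant '0 0 -.01 0 0 0;0 0 -.03 0 0 0;0 0 -.05 0 0 0;0 0 -.07 0 0 0;0 0 -.09 0 0 0;0 0 -.11 0 0 0;0 0 -.13 0 0 0;0 0 -.15 0 0 0;0 0 -.17 0 0 0;0 0 -.19 0 0 0;0 0 -.21 0 0 0;0 0 -.23 0 0 0' && python3 -m pendant '0 0 -.01 0 0 0;0 0 -.015 0 0 0;0 0 -.018 0 0 0;0 0 -.018 0 0 0;0 0 -.018 0 0 0;0 0 -.018 0 0 0;0 0 -.018 0 0 0;0 0 -.018 0 0 0;0 0 -.018 0 0 0'
python3 - <<'E'
from h import *; from bench import *
im=grab_frame("scene");cv2.imwrite("pics/w6.png",im[100:320,260:500].repeat(2,0).repeat(2,1));print(get_state()["ft_force"],get_state()["ft_torque"])
E
```

```text
time_s: 10.23
position: [0.5208, -0.2537, 0.2469]
eef_rot: [0.0, 0.999, -0.043, -0.0]
ft_force: [0.1, -0.1, -1.2]
grip_width: 0.458
finger_force: 30.0
time_s: 10.98
position: [0.5208, -0.2537, 0.2547]
eef_rot: [-0.0, 0.999, -0.043, -0.0]
ft_force: [0.1, 0.6, -1.8]
grip_width: 0.458
finger_force: 30.0
[ 0.9279 -0.2482 -2.8578] [ 0.0028  0.0292 -0.0054]
```

View pics/w6.png

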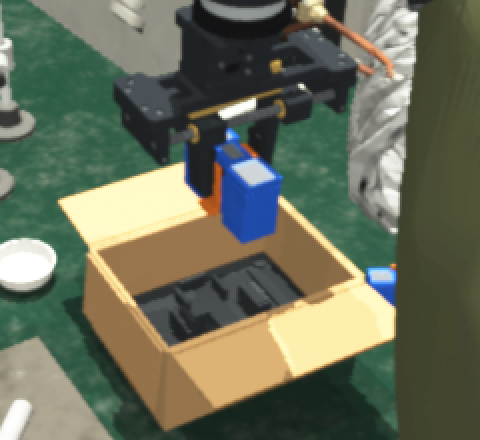

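The magazine hangs clear above the carton with both flaps back and the base empty. I'll check that it is level using the wrist view.

```bash
python3 - <<'E'
from h import *; from bench import *
im=grab_frame("wrist");c=calibration("wrist");s=grab_frame("scene");cs=calibration("scene")
def pr(c,P):
    v=rot(c["attitude"]).inv().apply(np.array(P)-c["origin"]);return [round(float(c["fx"]*v[0]/v[2]+c["cx"])),round(float(c["fy"]*v[1]/v[2]+c["cy"]))]
y=-.084;ex=np.array([np.cos(y),np.sin(y),0]);ey=np.array([-np.sin(y),np.cos(y),0]);o=np.array([.5208,-.2537,.165])
for X in(-.05,.05):
  for Y in(-.017,.017):
    for Z in(0,.059):print(X,Y,Z,"scene",pr(cs,o+X*ex+Y*ey+[0,0,Z]),"wrist",pr(c,o+X*ex+Y*ey+[0,0,Z]))
a=cv2.resize(s[130:240,330:420],None,fx=5,fy=5,interpolation=cv2.INTER_CUBIC)
b=cv2.resize(im,(340,255));v=np.zeros((550,800,3),np.uint8);v[:,:450]=a;v[:255,455:795]=b;cv2.imwrite("pics/w7.png",v)
E
```

```text
-0.05 -0.017 0 scene [397, 216] wrist [354, 370]
-0.05 -0.017 0.059 scene [400, 187] wrist [368, 464]
-0.05 0.017 0 scene [379, 221] wrist [290, 370]
-0.05 0.017 0.059 scene [382, 193] wrist [278, 464]
0.05 -0.017 0 scene [367, 185] wrist [359, 180]
0.05 -0.017 0.059 scene [368, 157] wrist [378, 199]
0.05 0.017 0 scene [350, 190] wrist [285, 180]
0.05 0.017 0.059 scene [351, 162] wrist [267, 199]
```

View pics/w7.png

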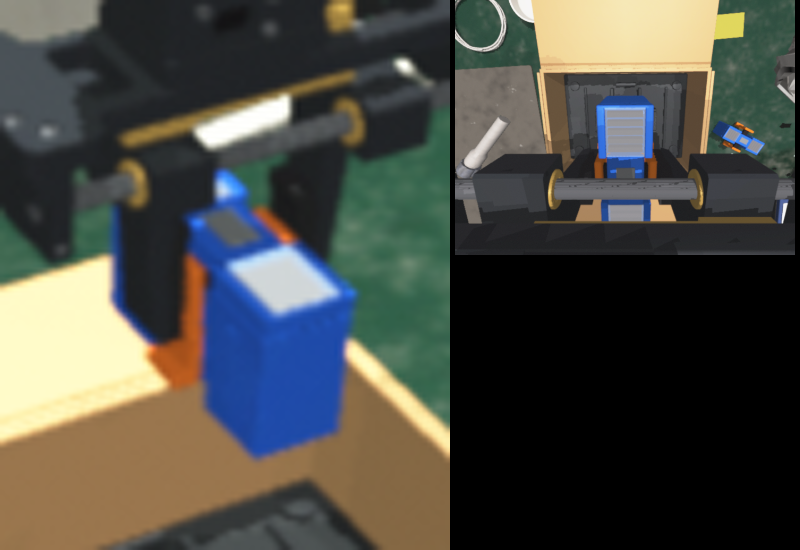

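The corners agree with a level magazine: near bottom at scene px (382,221) against (379,221) predicted, and far bottom at (354,190) against (350,190). The tilt is at most about 1–2°, and the underside is about 65 mm above the rim. Handing in.

```bash
python3 -c "
from bench import *
s=get_state();print(s['time_s'],s['grip_width'],s['finger_force']);print(finish_job())"
```

```text
11.1333 0.4503934607456762 29.99950736761093
the job is handed in; nothing more can be done
None
```

The job is handed in at 11.1 s: both flaps are folded well back, and the magazine is held level by its pinched catches at 30 N, with its underside about 65 mm above the rim; the cutters and the white dish were not touched.

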